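# Hold an instrument module square in the corner of the squaring board

### The job

Clear the walnut offcut off the squaring board and leave it in the scrap tray. Then set the long wooden instrument module flat on the board, sockets up, and press it into the corner so that its socket-side long face touches the long fence and one end touches the short fence, both at once. Finish while still holding it firmly against both fences with the gripper, as its free end will be screwed next, and do not disturb the other things on the desk.

Things in the scene. Friction and masses are not known exactly. Their poses are not given: they have to be found in the camera images.
- module_mid (a point): centre (half-way up) of the loose instrument module to be held: wooden box, pale body, dark end cheeks, 140 mm long (its y axis), 64 mm wide (x), 56 mm high (z, up), 0.2 to 0.45 kg, plain flat faces. It starts sockets up on the desk at one side of the board. The four steel-ringed jack sockets on its top (2 mm proud) lie toward its +x long face. Seated, its axes point as those of corner.
- socket_row (a point): middle of the row of four sockets on the module's top, 20 mm from its centre line toward +x, 56 mm above its underside; same axes as the module
- corner (a point): inner corner of the squaring board, where the inner faces of its two fences meet, at the level of the board's top, 12 mm above the desk. x points toward the long fence, y toward the short fence, z up. The white board (slick melamine, friction about 0.3), screwed to the desk, reaches 180 mm in -x and 260 mm in -y from here. The seated module has its centre at x -32, y -70, z +28 mm from here.
- long_fence: the long fence of the board: a fixed, rigid, waxed wooden strip (friction about 0.3) 252 mm long, 20 mm wide, 15 mm higher than the board's top, along the y axis of corner with its inner face at x = 0 there; it stops 8 mm short of the corner, a gap for dust. This frame: middle of the board's underside, axes as corner
- short_fence: the short fence of the board: the same strip, 172 mm long, along the x axis of corner with its inner face at y = 0 there; it too stops 8 mm short of the corner. Frame as that of the long fence
- offcut_mid (a point): centre (half-way up) of the loose walnut offcut, a dark wooden block 70 mm long (its y axis), 26 mm wide (x), 24 mm high (z), 30 g, lying on the board where the module has to go
- tray: the scrap tray: loose grey open box 160 mm (its x) by 120 mm (y), 40 mm high, walls and floor 4 mm, 0.6 kg, empty, on the desk at the side of the board away from the module; origin at the centre of its underside
- knob_module: bystander: squat square wooden module with four black knobs, 100 x 100 x 45 mm (59 mm with the knobs); origin at the centre of its underside
- screwdriver: bystander: black-handled screwdriver, 190 mm long, lying on the desk toward its right end; origin under its middle
- tape: bystander: cardboard-coloured roll of tape, 52 mm across, 18 mm high, lying on the open part of the board away from the corner; origin at the centre of its underside
- adapter: bystander: flat white square adapter with a short plug, 62 x 62 x 13 mm, beyond the board; origin under the middle of the square
- mug: bystander: white mug, 80 mm across, 90 mm high; origin at the centre of its underside
- glue: bystander: white closed bottle, 52 mm across, 140 mm high; origin at the centre of its underside

How it is judged (in metres and radians):
On the way, in this order (a step that is already met when the one before it is completed fails the run):
1. the offcut lies in the scrap tray, let go and at rest (x of offcut_mid in the frame of tray between -0.076 and 0.076 m and y of offcut_mid in the frame of tray between -0.056 and 0.056 m and z of offcut_mid in the frame of tray between 0 and 0.045 m and contact force between the fingers and offcut below 0.05 N and linear speed of offcut below 0.03 m/s), for 0.2 s.
2. the module is flat in the corner, sockets toward the long fence, pressed against both fences by the gripper (x of module_mid in the frame of corner between -0.0355 and -0.029 m and y of module_mid in the frame of corner between -0.0735 and -0.067 m and z of module_mid in the frame of corner between 0.025 and 0.031 m and x of socket_row in the frame of corner above -0.025 m and angle between module_mid's own z axis and vertical below 0.045 rad and angle between the y axis of module_mid and the y axis of corner, either way round below 0.03 rad and contact force between module and long_fence above 2 N and contact force between module and short_fence above 2 N and contact force between the fingers and module above 2 N), for 0.3 s.
At the end, for the whole second after the job is handed in: Offcut let go and at rest in the tray. Module flat, sockets up and toward the long fence, within 3 mm of its home in the corner, 0.03 rad square, tilted under 0.045 rad, at rest, pressed with over 2 N on the long fence and over 2 N on the short fence, the fingers still on it with over 2 N (all of step 1 and all of step 2 and linear speed of module below 0.01 m/s); the arm keeps its last pose, push and grip.
It fails at once if one of the other things on the desk is pushed more than 30 mm from its place (distance of any of knob_module, screwdriver, tape, adapter, mug, glue from where it was at the start of the episode above 0.03 m).
It also fails if it takes over 70 s, if anything falls off the work surface, if the arm or the gripper's body presses on something with over 40 N, if the wrist force passes 120 N, or if a joint passes its speed limit or range.

### The arm

A 6-joint arm with a two-finger parallel gripper is mounted at the origin on the work surface. World frame = base frame: x ahead of the robot, y to its left, z up, the work surface at z = 0. Lengths are in mm, angles in rad, forces in N, time in s.
With the tool pointing down it reaches from about 350 to 775 mm from the base axis. Payload 7.3 kg.
Tool frame: the origin (TCP) lies on the centre line of the jaws, within the pads' length; the fingertips stand 17 mm ahead of it and the grasp point (between the pads) lies 2 mm behind it; z points along the fingers, y is the line along which they close (so a half turn about z gives the same grasp; the last joint's range is limited). The gripper opens to 92 mm and grips with 3 to 60 N. Pads are 19 mm wide; open, the fingers measure 130 mm over their backs; the gripper's body (75 mm by 190 mm) begins 47 mm behind the grasp point.
Start: joints at [1.108, 0.342, 1.524, -0, 1.275, -0.146], TCP at [163.537, 498.898, 243.741] pointing down, gripper open.
Joint ranges: [-2.53, 2.53], [-0.77, 2.02], [0.04, 2.7], [-1, 4.14], [0.28, 2.66], [-3.11, 3.11]. Speed limits (rad/s): [2.57, 2.57, 3.14, 3.14, 3.14, 3.14].

### API

Orientations are given as [roll, pitch, yaw] about the fixed x, y, z axes, in that order (R = Rz(yaw) Ry(pitch) Rx(roll)).
In Python, from plant import bot gives the robot as it stands. The module is installed in compiled form; this text tells all that it offers.
- The arm moves only by the shell command python3 -m pendant 'ROWS'. ROWS is JSON, a list of rows, each a list of 3 entries, a list of its own where there are three numbers: the shift along the world's x, y, z as a fraction of full scale, then the turn, a rotation vector about the world's x, y, z as a fraction of full scale, then the opening, from -1 (shut) to 1 (fully open), so that 0 is half open. In form: [[[tx, ty, tz], [rx, ry, rz], claw], ...]. A call has exactly 10 rows; each row shifts and turns the commanded pose from where the row before left it; what a row does not reach is not made up. Full scale, the value 1, is 30 mm for a shift and 0.12 rad for a turn. A row lasts 1/12 s, in which the tool goes at most 41.7 mm and 7.16 degrees, less where a joint would pass 70% of its speed; a pose out of reach is approached as far as the arm can. A call with a number of a shift or a turn outside -1 to 1 is refused whole. A call with a gripper value outside its range is refused whole. The fingers move at their own pace and stop on an object; the grip force is fixed at half the most. Time passes only in rows, so rows that do not move let the fingers close, or fill a call up. It gives the time, the measured TCP pose, the force, the opening and the grip force at its end, in the units of the state.
- bot.get_obs(): the state, without advancing time (a new reading comes with each control period).
- bot.capture(name): name is "side" or "top"; returns the picture (384x512x3 uint8, blue, green, red); there is no depth.
- bot.camera_params(name): a dict with "fovy" (degrees; the focal length in pixels is half the picture's height over the tangent of half this angle, whatever the lens; pixels are square), "cx", "cy" (the principal point, pixels), "camera_from_world" (4x4, takes a point from world to camera coordinates). Camera axes: x right, y down, z forward; pixel columns grow to the right and rows downward; lengths in mm; the calibration is good to about 2 mm. A picture is of the moment at which its call begins. camera_params takes no time and is no camera call.
- bot.close_job(): hands the job in; it is judged then, once.
The state is a dict: "time": time; "joint_positions": joint angles; "dq": joint speeds; "tau": joint torques, N m; "tool_pos": TCP position; "tcp_rot": TCP orientation; "contact_force": force on the tool from outside, world axes, zero at the start; "moment": the same for the moment, N m; "grip_width": finger opening in mm; "finger_force": force on a finger pad.
Only numpy, scipy, OpenCV 4.12 (cv2) and the standard library are available. Lean on these libraries where they do the work, as an engineer would, in place of code of your own. Each camera call takes 0.05 s, during which the arm holds its last target. There are 200 camera calls.

## Working session

There is one attempt and no reset: what is moved stays moved. The work goes in short steps, Python scripts to look and compute and a shell command to move; the robot and the scene stay as the last step left them, time stands still between calls to the robot, and variables do not carry over. Pictures are saved under pics/ and viewed, at most 10 in all, crops included, and the job is handed in when it is done.

```bash
mkdir -p pics; python3 - <<'E'
from plant import bot
import cv2
for n in("top","side"):
    cv2.imwrite(f"pics/{n}0.png",cv2.resize(bot.capture(n),(800,600),interpolation=cv2.INTER_CUBIC))
    print(bot.camera_params(n))
o=bot.get_obs();print(o)
E
```

```text
{'fovy': 44.47825684029317, 'cx': 266.047052569695, 'cy': 188.8419113497628, 'camera_from_world': array([[-1.92376462e-02, -9.99706996e-01,  1.46913486e-02,
        -4.03550458e+01],
       [-9.86813348e-01,  1.66234349e-02, -1.61006452e-01,
         5.84301207e+02],
       [ 1.60715055e-01, -1.75950040e-02, -9.86844003e-01,
         1.32937034e+03],
       [ 0.00000000e+00,  0.00000000e+00,  0.00000000e+00,
         1.00000000e+00]])}
{'fovy': 54.174704445264716, 'cx': 249.71291572497822, 'cy': 193.531551317088, 'camera_from_world': array([[ 9.83024475e-01, -1.83385016e-01,  5.72862266e-03,
        -5.96864860e+02],
       [-1.26744022e-01, -7.01317143e-01, -7.01491424e-01,
         8.89091486e+01],
       [ 1.32660597e-01,  6.88857170e-01, -7.12654871e-01,
         9.58293279e+02],
       [ 0.00000000e+00,  0.00000000e+00,  0.00000000e+00,
         1.00000000e+00]])}
{'time': 0.1, 'joint_positions': array([ 1.10799721e+00,  3.42633990e-01,  1.52488277e+00, -2.76499079e-05,
        1.27540428e+00, -1.45975058e-01]), 'dq': array([-0.00168856, -0.00060748, -0.00406322,  0.00104013,  0.00061891,
       -0.00076618]), 'tau': array([ 1.95729619e-03, -4.32000804e+01, -2.44696552e+01,  7.20707746e-02,
        5.26229327e-02, -3.37321057e-05]), 'tool_pos': array([163.39104519, 498.58466075, 243.13785314]), 'tcp_rot': array([-3.14027455e+00, -1.67063068e-04,  2.82477655e+00]), 'contact_force': array([ 0.49818286,  0.59729765, -0.40288379]), 'moment': array([-0.04931505,  0.04357631, -0.01364297]), 'finger_force': 0.0, 'grip_width': 91.82346478511316}
```

View pics/top0.png

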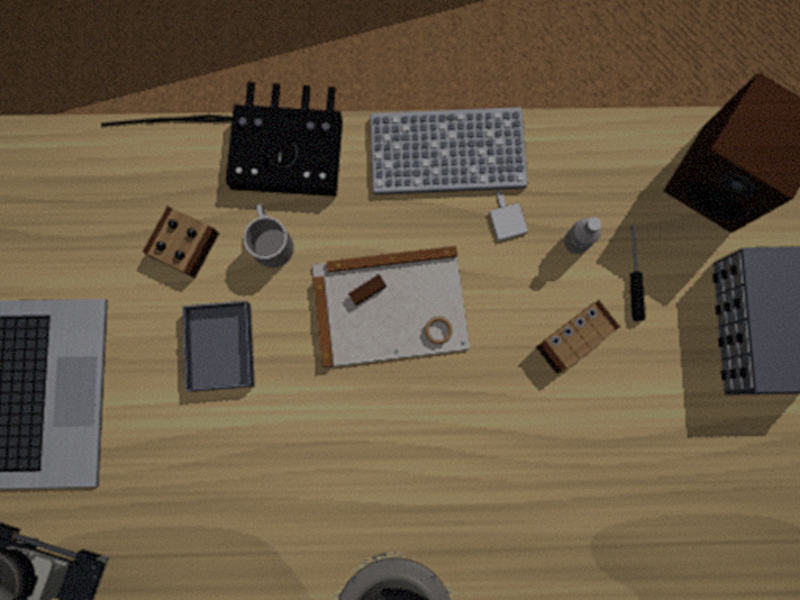

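View pics/side0.png

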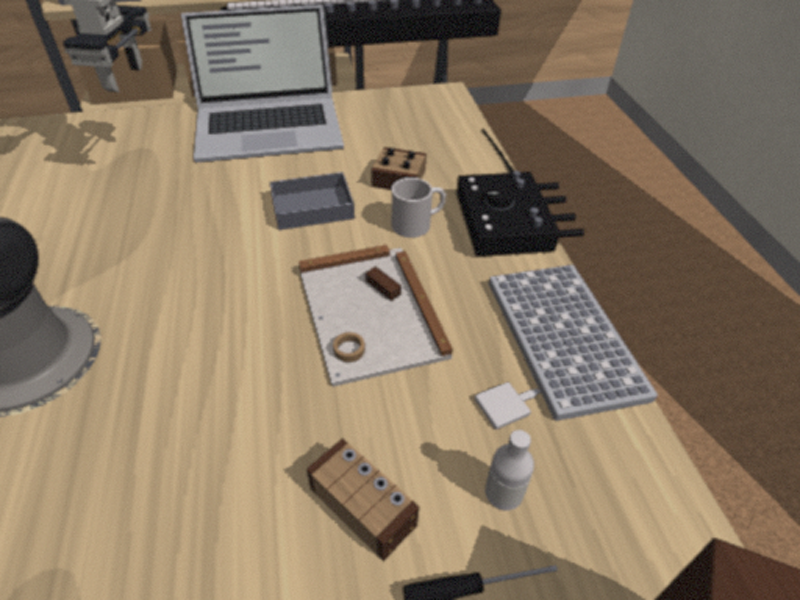

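```bash
cat > h.py <<'E'
from plant import bot
import cv2, numpy as np
def crop(n,x,y,w,h,s,f,img=None):
    im=bot.capture(n) if img is None else img
    c=cv2.resize(im[y:y+h,x:x+w],None,fx=s,fy=s,interpolation=cv2.INTER_CUBIC)
    c=np.clip(c.astype(float)*1.6,0,255).astype('uint8')
    for i in range(0,w,10): cv2.line(c,(i*s,0),(i*s,6 if i%50 else 14),(0,255,0),1); (i%50==0) and cv2.putText(c,str(x+i),(i*s,26),0,.4,(0,255,0))
    for i in range(0,h,10): cv2.line(c,(0,i*s),(6 if i%50 else 14,i*s),(0,255,0),1); (i%50==0) and cv2.putText(c,str(y+i),(16,i*s+4),0,.4,(0,255,0))
    cv2.imwrite(f,c)
def ray(n,u,v,z):
    p=bot.camera_params(n);T=p["camera_from_world"];f=192/np.tan(np.radians(p["fovy"]/2))
    R,t=T[:3,:3],T[:3,3]; o=-R.T@t; d=R.T@np.array([(u-p["cx"])/f,(v-p["cy"])/f,1])
    return (o+d*(z-o[2])/d[2])[:2]
def proj(n,P):
    p=bot.camera_params(n);T=p["camera_from_world"];f=192/np.tan(np.radians(p["fovy"]/2))
    q=T[:3,:3]@np.array(P)+T[:3,3]; return q[:2]/q[2]*f+[p["cx"],p["cy"]]
E
python3 - <<'E'
from h import *
crop("top",198,150,200,95,4,"pics/t1.png")
crop("side",185,150,130,210,3,"pics/s1.png") if 0 else crop("side",185,150,200,210,2,"pics/s1.png") if 0 else crop("side",185,150,110,210,1,"pics/s1.png")
E
```

```text
(no output)
```

View pics/t1.png

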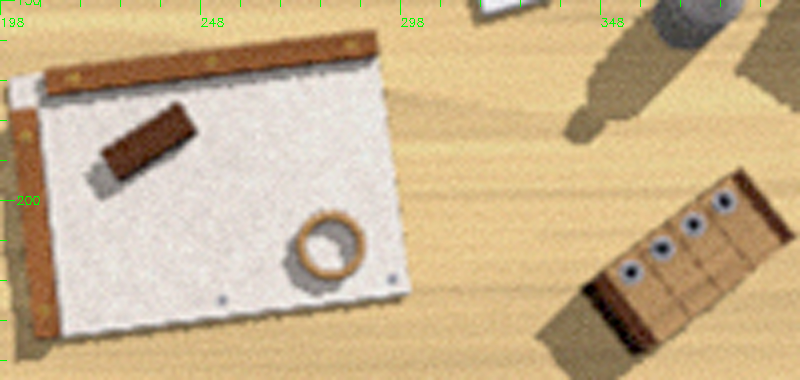

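```bash
python3 - <<'E'
from h import *
np.set_printoptions(precision=1,suppress=True)
T=bot.camera_params("top")["camera_from_world"];print("cam",-T[:3,:3].T@T[:3,3])
def g(pts,z): return np.array([ray("top",198+u/4,150+v/4,z) for u,v in pts])
def ang(a): return np.degrees(np.arctan2(a[1],a[0]))
L=g([(48,95),(378,55)],27);S=g([(38,106),(60,336)],27);Lo=g([(45,72),(376,32)],27);So=g([(10,108),(35,338)],27)
for n,a in(("L",L),("Lo",Lo),("S",S),("So",So)):print(n,a.ravel(),ang(a[0]-a[1]),np.linalg.norm(a[0]-a[1]))
print("board",g([(8,80),(60,338),(409,292)],12))
s=g([(630,272),(662,248),(693,224),(725,201)],58);print("sock",s, ang(s[0]-s[3]))
m=g([(740,168),(795,238),(640,355),(585,285)],56);print("mod",m)
o=g([(180,102),(197,130),(122,183),(103,152)],36);print("off",o,o.mean(0),ang(o[3]-o[0]))
t=np.array([ray("top",u/1.5625,v/1.5625,40) for u,v in[(183,305),(248,302),(253,385),(188,390)]]);print("tray",t,t.mean(0))
print("tape",g([(331,245)],30),"mug",ray("top",267/1.5625,240/1.5625,90))
E
```

```text
cam [ 362.2  -26.7 1406.6]
L [ 635.3  115.3  661.9 -132.2] 96.1268112594413 248.9569233171344
Lo [ 652.9  117.5  679.6 -131.2] 96.1306606219491 250.19994926027928
S [627.1 122.7 455.6 106.5] 5.396267707279445 172.27166473787122
So [625.9 143.6 454.5 124.8] 6.254015299923047 172.48518876162893
board [[ 650.3  147. ]
 [ 455.1  108. ]
 [ 484.5 -151.4]]
sock [[ 492.1 -307.5]
 [ 509.1 -331.6]
 [ 526.2 -355.1]
 [ 542.6 -379.4]] 125.106825344854
mod [[ 567.  -392.3]
 [ 514.9 -429.3]
 [ 432.4 -312.1]
 [ 483.5 -274.9]]
off [[626.7  16.6]
 [605.3   4.2]
 [566.6  59.9]
 [590.   73.8]] [597.2  38.6] 122.62922213554714
tray [[573.2 385.5]
 [576.8 264.2]
 [421.7 252.3]
 [414.8 371.3]] [496.7 318.3]
tape [[518.7 -93.3]] mug [683.6 220.8]
```

```bash

python3 -m pendant '[[[0.72,-0.77,0],[0,0,-0.285],-0.15],[[0.72,-0.77,0],[0,0,-0.285],-0.15],[[0.72,-0.77,0],[0,0,-0.285],-0.15],[[0.72,-0.77,0],[0,0,-0.285],-0.15],[[0.72,-0.77,0],[0,0,-0.285],-0.15],[[0.72,-0.77,0],[0,0,-0.285],-0.15],[[0.72,-0.77,0],[0,0,-0.285],-0.15],[[0.72,-0.77,0],[0,0,-0.285],-0.15],[[0.72,-0.77,0],[0,0,-0.285],-0.15],[[0.72,-0.77,0],[0,0,-0.285],-0.15]]'
python3 -m pendant '[[[0.72,-0.77,-0.3],[0,0,-0.285],-0.15],[[0.72,-0.77,-0.3],[0,0,-0.285],-0.15],[[0.72,-0.77,-0.3],[0,0,-0.285],-0.15],[[0.72,-0.77,-0.3],[0,0,-0.285],-0.15],[[0.72,-0.77,-0.3],[0,0,-0.285],-0.15],[[0.72,-0.77,-0.3],[0,0,-0.285],-0.15],[[0.72,-0.77,-0.3],[0,0,-0.285],-0.15],[[0.72,-0.77,-0.3],[0,0,-0.285],-0.15],[[0.72,-0.77,-0.3],[0,0,-0.285],-0.15],[[0.72,-0.77,-0.3],[0,0,-0.285],-0.15]]'
```

```text
time: 1.03
tool_pos: [380.3, 266.6, 243.7]
tcp_rot: [3.141, -0.0, 2.481]
contact_force: [0.7, 0.7, 0.6]
grip_width: 39.2
finger_force: 0.0
time: 1.87
tool_pos: [596.3, 35.6, 153.0]
tcp_rot: [-3.141, -0.0, 2.139]
contact_force: [0.3, -0.2, -0.2]
grip_width: 39.1
finger_force: 0.0
```

```bash

python3 -m pendant '[[[0.03,0.1,-0.7],[0,0,0],-0.15],[[0,0,-0.7],[0,0,0],-0.15],[[0,0,-0.7],[0,0,0],-0.15],[[0,0,-0.6],[0,0,0],-0.15],[[0,0,-0.3],[0,0,0],-0.15],[[0,0,0],[0,0,0],-0.15],[[0,0,0],[0,0,0],-0.15],[[0,0,0],[0,0,0],-0.15],[[0,0,0],[0,0,0],-0.15],[[0,0,0],[0,0,0],-0.15]]'
python3 -c "
from h import *
crop('side',190,140,100,105,5,'pics/s2.png')
print(bot.get_obs()['tool_pos'], proj('side',[597,38,47]))"
```

```text
time: 2.7
tool_pos: [597.1, 39.9, 65.0]
tcp_rot: [3.14, 0.001, 2.141]
contact_force: [0.2, 0.3, 0.1]
grip_width: 38.9
finger_force: 0.0
[596.94985265  39.89674301  64.7719839 ] [243.62777135 176.63125565]
```

View pics/s2.png

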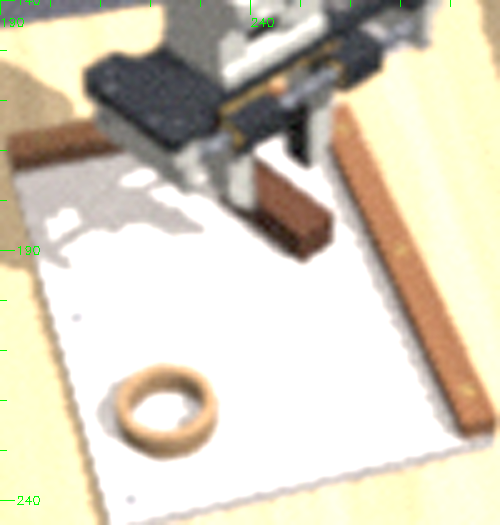

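```bash

python3 -m pendant '[[[0,0,-0.4],[0,0,0],-0.15],[[0,0,-0.4],[0,0,0],-0.15],[[0,0,-0.2],[0,0,0],-0.15],[[0,0,0],[0,0,0],-0.15],[[0,0,0],[0,0,0],-0.15],[[0,0,0],[0,0,0],-0.8],[[0,0,0],[0,0,0],-0.8],[[0,0,0],[0,0,0],-0.8],[[0,0,0],[0,0,0],-0.8],[[0,0,0],[0,0,0],-0.8]]'
```

```text
time: 3.58
tool_pos: [596.7, 39.9, 34.1]
tcp_rot: [3.141, 0.0, 2.141]
contact_force: [-0.2, -0.6, 1.3]
grip_width: 26.0
finger_force: 30.0
```

```bash

python3 -m pendant '[[[0,0,0.6],[0,0,0],-0.8],[[0,0,0.9],[0,0,0],-0.8],[[0,0,0.9],[0,0,0],-0.8],[[0,0,0.9],[0,0,0],-0.8],[[-0.2,0.6,0],[0,0,0],-0.8],[[-0.3,0.9,0],[0,0,0],-0.8],[[-0.3,0.9,0],[0,0,0],-0.8],[[-0.35,0.9,0],[0,0,0],-0.8],[[-0.35,0.9,0],[0,0,0],-0.8],[[-0.35,0.9,0],[0,0,0],-0.8]]'
python3 -m pendant '[[[-0.35,0.9,0],[0,0,0],-0.8],[[-0.35,0.9,0],[0,0,0],-0.8],[[-0.35,0.9,0],[0,0,0],-0.8],[[-0.3,0.9,0],[0,0,0],-0.8],[[-0.3,0.9,0],[0,0,0],-0.8],[[-0.2,0.55,-0.5],[0,0,0],-0.8],[[0,0,-0.9],[0,0,0],-0.8],[[0,0,-0.8],[0,0,0],-0.8],[[0,0,0],[0,0,0],-0.8],[[0,0,0],[0,0,0],-0.8]]'
```

```text
time: 4.42
tool_pos: [540.3, 194.0, 132.9]
tcp_rot: [3.141, 0.0, 2.141]
contact_force: [-0.2, 1.0, 0.1]
grip_width: 25.6
finger_force: 30.0
time: 5.25
tool_pos: [484.8, 344.1, 66.2]
tcp_rot: [-3.139, -0.0, 2.141]
contact_force: [-0.2, 0.5, -0.3]
grip_width: 25.5
finger_force: 30.0
```

```bash

python3 -m pendant '[[[0.4,-0.85,0],[0,0,0],-0.8],[[0,0,-0.5],[0,0,0],-0.8],[[0,0,-0.5],[0,0,0],-0.8],[[0,0,-0.25],[0,0,0],-0.8],[[0,0,0],[0,0,0],-0.8],[[0,0,0],[0,0,0],-0.15],[[0,0,0],[0,0,0],-0.15],[[0,0,0],[0,0,0],-0.15],[[0,0,0],[0,0,0],-0.15],[[0,0,0],[0,0,0],-0.15]]'
python3 -m pendant '[[[0,0,0.5],[0,0,0],-0.15],[[0,0,0.9],[0,0,0],-0.15],[[0,0,0.9],[0,0,0],-0.15],[[0,0,0.9],[0,0,0],-0.15],[[0,0,0.9],[0,0,0],-0.15],[[0,0,0],[0,0,0],0.5],[[0,0,0],[0,0,0],1],[[0,-0.5,0],[0,0,0],1],[[0,-0.9,0],[0,0,0],1],[[0,-0.9,0],[0,0,0],1]]'
python3 -c "
from h import *
crop('top',110,150,130,110,5,'pics/t2.png')"
```

```text
time: 6.08
tool_pos: [497.7, 319.1, 29.9]
tcp_rot: [3.141, 0.0, 2.141]
contact_force: [0.2, -0.0, -0.5]
grip_width: 39.0
finger_force: 0.0
time: 6.92
tool_pos: [496.2, 248.7, 150.4]
tcp_rot: [-3.138, -0.0, 2.143]
contact_force: [0.2, -1.0, 1.0]
grip_width: 67.9
finger_force: 0.0
```

View pics/t2.png

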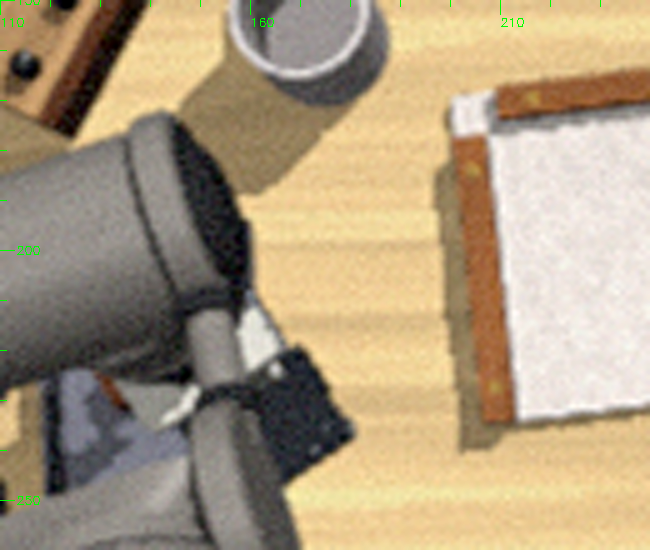

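```bash
python3 -c "
from h import *
print(ray('side',507/1.5625,492/1.5625,0),ray('top',591/1.5625,226/1.5625,140),ray('side',519/1.5625,440/1.5625,140))
# module sockets in side view
s=[(349,455),(365,468),(381,483),(398,498)]
a=[ray('side',u/1.5625,v/1.5625,58) for u,v in s];print(np.mean(a,0),np.degrees(np.arctan2(*(a[0]-a[3])[::-1])))
for P in([501,-354.5,56],[635,123,27]):print(proj('side',P)*1.5625)"

```

```text
[ 700.27235309 -367.58094972] [ 687.92131405 -364.2018897 ] [ 692.42689403 -370.85187635]
[ 520.58893884 -341.54290408] 126.44037995328169
[359.25887233 488.30306562]
[392.79900845 251.16140051]
```

```bash

python3 -m pendant '[[[0,-0.5,0],[0,0,0],1],[[0,-0.9,0],[0,0,0],1],[[0,-0.95,0],[0,0,0],1],[[0,-0.95,0],[0,0,0],1],[[0,-0.95,0],[0,0,0],1],[[0,-0.95,0],[0,0,0],1],[[0,-0.95,0],[0,0,0],1],[[0,-0.95,0],[0,0,0],1],[[0,-0.95,0],[0,0,0],1],[[0,-0.95,0],[0,0,0],1]]'
python3 -m pendant '[[[0,-0.95,0],[0,0,0],1],[[0,-0.95,0],[0,0,0],1],[[0,-0.95,0],[0,0,0],1],[[0,-0.95,0],[0,0,0],1],[[0,-0.95,0],[0,0,0],1],[[0,-0.95,0],[0,0,0],1],[[0,-0.95,0],[0,0,0],1],[[0,-0.95,0],[0,0,0],1],[[0,-0.95,0],[0,0,0.38],1],[[0,-0.95,0],[0,0,0],1]]'
```

```text
time: 7.8
tool_pos: [496.0, -21.8, 150.9]
tcp_rot: [-3.139, -0.002, 2.141]
contact_force: [-0.2, 0.2, 0.4]
grip_width: 91.9
finger_force: 0.0
time: 8.63
tool_pos: [495.9, -306.4, 150.5]
tcp_rot: [-3.141, -0.003, 2.188]
contact_force: [-0.1, -0.3, 0.9]
grip_width: 91.6
finger_force: 0.0
```

```bash

python3 -m pendant '[[[0.1,-0.8,0],[0,0,0],1],[[0.1,-0.8,-0.5],[0,0,0],1],[[0,0,-0.8],[0,0,0],1],[[0,0,-0.8],[0,0,0],1],[[0,0,0],[0,0,0],1],[[0,0,0],[0,0,0],1],[[0,0,0],[0,0,0],1],[[0,0,0],[0,0,0],1],[[0,0,0],[0,0,0],1],[[0,0,0],[0,0,0],1]]'
python3 -c "
from h import *
crop('side',180,265,110,105,5,'pics/s3.png')
print(bot.get_obs()['tool_pos'])
a=bot.get_obs()['tool_pos']
for s in(-1,1):print(proj('side',a+np.array([.818*46*s,.575*46*s,-17])))"
```

```text
time: 9.47
tool_pos: [503.9, -353.3, 90.6]
tcp_rot: [3.141, 0.002, 2.187]
contact_force: [-0.3, -0.7, 0.5]
grip_width: 91.7
finger_force: 0.0
[ 503.8156999  -353.19007687   90.29346919]
[213.28202695 323.55249285]
[247.58192177 292.2774332 ]
```

View pics/s3.png

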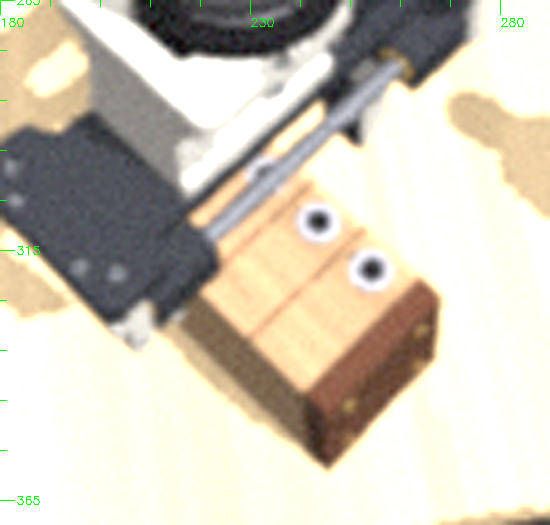

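```bash

python3 -m pendant '[[[0,0,-0.3],[0,0,0],1],[[0,0,-0.3],[0,0,0],1],[[0,0,-0.4],[0,0,0],1],[[0,0,-0.4],[0,0,0],1],[[0,0,-0.37],[0,0,0],1],[[0,0,0],[0,0,0],1],[[0,0,0],[0,0,0],0.5],[[0,0,0],[0,0,0],0],[[0,0,0],[0,0,0],0],[[0,0,0],[0,0,0],0]]'
```

```text
time: 10.35
tool_pos: [503.8, -353.4, 36.8]
tcp_rot: [3.141, 0.001, 2.186]
contact_force: [0.3, 0.4, -0.0]
grip_width: 69.8
finger_force: 0.0
```

```bash

python3 -m pendant '[[[0,0,0],[0,0,0],-0.5],[[0,0,0],[0,0,0],-0.5],[[0,0,0],[0,0,0],-0.5],[[0,0,0],[0,0,0],-0.5],[[0,0,0],[0,0,0],-0.5],[[0,0,0.2],[0,0,0],-0.5],[[0,0,0.3],[0,0,0],-0.5],[[0,0,0.5],[0,0,0],-0.5],[[0,0,0],[0,0,0],-0.5],[[0,0,0],[0,0,0],-0.5]]'
python3 -c "
from h import *
crop('side',180,250,110,105,5,'pics/s4.png')
print(bot.get_obs()['tool_pos'])"
```

```text
time: 11.18
tool_pos: [503.8, -353.4, 66.9]
tcp_rot: [3.141, 0.002, 2.186]
contact_force: [-0.7, 0.3, -3.1]
grip_width: 63.6
finger_force: 30.0
[ 503.30832088 -353.00677415   66.06322772]
```

View pics/s4.png

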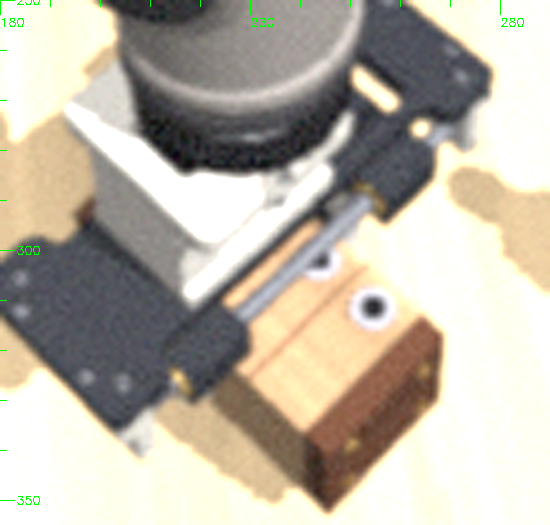

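```bash

python3 -m pendant '[[[0,0,0.5],[0,0,0],-0.5],[[0,0.3,0.5],[0,0,-0.2],-0.5],[[0.1,0.6,0],[0,0,-0.3],-0.5],[[0.2,0.8,0],[0,0,-0.3],-0.5],[[0.2,0.8,0],[0,0,-0.3],-0.5],[[0.2,0.8,0],[0,0,-0.3],-0.5],[[0.2,0.8,0],[0,0,-0.3],-0.5],[[0.2,0.8,0],[0,0,-0.3],-0.5],[[0.2,0.8,0],[0,0,-0.3],-0.5],[[0.2,0.8,0],[0,0,-0.3],-0.5]]'
python3 -m pendant '[[[0.2,0.8,0],[0,0,-0.3],-0.5],[[0.2,0.8,0],[0,0,-0.3],-0.5],[[0.2,0.8,0],[0,0,-0.3],-0.5],[[0.2,0.8,0],[0,0,-0.3],-0.5],[[0.2,0.8,0],[0,0,-0.3],-0.5],[[0.2,0.8,0],[0,0,-0.15],-0.5],[[0.2,0.8,0],[0,0,0],-0.5],[[0.2,0.5,0],[0,0,0],-0.5],[[0,0.1,0],[0,0,0],-0.5],[[0,0,0],[0,0,0],-0.5]]'
python3 -c "
from h import *
crop('side',190,130,140,120,5,'pics/s5.png')
print(bot.get_obs()['tool_pos'],bot.get_obs()['tcp_rot'])"
```

```text
time: 12.07
tool_pos: [548.0, -156.7, 95.2]
tcp_rot: [-3.14, -0.001, 1.873]
contact_force: [0.0, -0.5, -3.1]
grip_width: 63.9
finger_force: 30.0
time: 12.9
tool_pos: [595.9, 28.9, 95.2]
tcp_rot: [-3.14, -0.0, 1.678]
contact_force: [-0.5, -0.4, -3.2]
grip_width: 64.2
finger_force: 30.0
[595.78704446  27.88558245  95.31517944] [-3.13996190e+00  9.68187663e-05  1.67739949e+00]
```

View pics/s5.png

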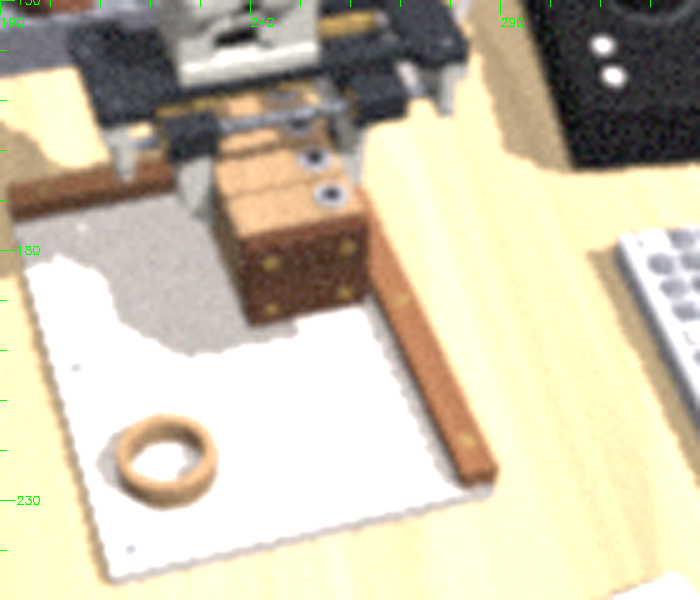

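```bash
python3 - <<'E'
from h import *
np.set_printoptions(precision=1,suppress=True)
t=bot.get_obs()['tool_pos'];a=np.radians(6.1);R=np.array([[np.cos(a),-np.sin(a)],[np.sin(a),np.cos(a)]])
g=lambda u,v,z:(ray('side',190+u/5,130+v/5,z)-t[:2])@R
z=t[2]-36.8
print(g(312,158,z+58),g(331,193,z+58),"near bottom edge",g(250,325,z),g(368,298,z),"near top",g(245,232,z+56),g(366,212,z+56))
# corner from side image: long fence inner top edge far end and outer end
print([ray('side',190+u/5,130+v/5,27) for u,v in[(458,487),(498,470),(10,188),(12,218)]])
E
```

```text
[ 19.4 -13.8] [ 20.7 -42.4] near bottom edge [-29.1 -66. ] [ 35.2 -64.4] near top [-28.2 -56. ] [ 34.  -58.9]
[array([ 661.4, -139.5]), array([ 683.8, -132.4]), array([460.3, 123.5]), array([459.5,  97.5])]
```

```bash

python3 -m pendant '[[[0,0,-0.4],[0,0,0],-0.5],[[0,0,-0.4],[0,0,0],-0.5],[[0,0,-0.3],[0,0,0],-0.5],[[0,0,-0.2],[0,0,0],-0.5],[[0,0,-0.1],[0,0,0],-0.5],[[0,0,-0.05],[0,0,0],-0.5],[[0,0,-0.05],[0,0,0],-0.5],[[0,0,0],[0,0,0],-0.5],[[0,0,0],[0,0,0],-0.5],[[0,0,0],[0,0,0],-0.5]]'
```

```text
time: 13.78
tool_pos: [596.7, 27.9, 51.6]
tcp_rot: [3.141, 0.0, 1.676]
contact_force: [0.9, 0.0, -3.0]
grip_width: 63.5
finger_force: 30.0
```

```bash

python3 -m pendant '[[[0,0,-0.03],[0,0,0],-0.5],[[0,0,-0.03],[0,0,0],-0.5],[[0,0,-0.03],[0,0,0],-0.5],[[0,0,0],[0,0,0],-0.5],[[0,0,0],[0,0,0],-0.5],[[0,0,0],[0,0,0],-0.5],[[0,0,0],[0,0,0],-0.5],[[0,0,0],[0,0,0],-0.5],[[0,0,0],[0,0,0],-0.5],[[0,0,0],[0,0,0],-0.5]]'
python3 -c "
from h import *
print(bot.get_obs()['tool_pos'],bot.get_obs()['contact_force'])"
```

```text
time: 14.62
tool_pos: [596.6, 27.9, 48.8]
tcp_rot: [3.141, 0.0, 1.676]
contact_force: [-1.2, 1.6, 5.0]
grip_width: 64.0
finger_force: 30.0
[596.57421652  27.94533441  48.75464255] [-1.23265372  1.62391396  5.04819801]
```

```bash

python3 -m pendant '[[[0.075,0.115,0],[0,0,0],-0.5],[[0.075,0.115,0],[0,0,0],-0.5],[[0.075,0.115,0],[0,0,0],-0.5],[[0.075,0.115,0],[0,0,0],-0.5],[[0.075,0.115,0],[0,0,0],-0.5],[[0,0,0],[0,0,0],-0.5],[[0,0,0],[0,0,0],-0.5],[[0,0,0],[0,0,0],-0.5],[[0,0,0],[0,0,0],-0.5],[[0,0,0],[0,0,0],-0.5]]'
python3 -m pendant '[[[-0.003,0.03,0],[0,0,0],-0.5],[[-0.003,0.03,0],[0,0,0],-0.5],[[-0.003,0.03,0],[0,0,0],-0.5],[[-0.003,0.03,0],[0,0,0],-0.5],[[0,0,0],[0,0,0],-0.5],[[0,0,0],[0,0,0],-0.5],[[0,0,0],[0,0,0],-0.5],[[0,0,0],[0,0,0],-0.5],[[0,0,0],[0,0,0],-0.5],[[0,0,0],[0,0,0],-0.5]]'
```

```text
time: 15.45
tool_pos: [608.5, 45.7, 48.8]
tcp_rot: [3.14, -0.0, 1.676]
contact_force: [1.9, 1.5, 5.4]
grip_width: 63.9
finger_force: 30.0
time: 16.28
tool_pos: [607.6, 48.0, 48.8]
tcp_rot: [3.141, 0.001, 1.676]
contact_force: [1.0, -2.6, 5.9]
grip_width: 64.0
finger_force: 30.0
```

```bash

python3 -m pendant '[[[-0.003,0.03,0],[0,0,0],-0.5],[[-0.003,0.03,0],[0,0,0],-0.5],[[-0.003,0.03,0],[0,0,0],-0.5],[[0,0,0],[0,0,0],-0.5],[[0,0,0],[0,0,0],-0.5],[[0,0,0],[0,0,0],-0.5],[[0,0,0],[0,0,0],-0.5],[[0,0,0],[0,0,0],-0.5],[[0,0,0],[0,0,0],-0.5],[[0,0,0],[0,0,0],-0.5]]'
```

```text
time: 17.12
tool_pos: [607.2, 50.6, 48.7]
tcp_rot: [3.141, 0.001, 1.676]
contact_force: [-0.4, -2.6, 6.6]
grip_width: 63.9
finger_force: 30.0
```

```bash

python3 -m pendant '[[[-0.003,0.03,0],[0,0,0],-0.5],[[-0.003,0.03,0],[0,0,0],-0.5],[[-0.003,0.03,0],[0,0,0],-0.5],[[0,0,0],[0,0,0],-0.5],[[0,0,0],[0,0,0],-0.5],[[0,0,0],[0,0,0],-0.5],[[0,0,0],[0,0,0],-0.5],[[0,0,0],[0,0,0],-0.5],[[0,0,0],[0,0,0],-0.5],[[0,0,0],[0,0,0],-0.5]]'
```

```text
time: 17.95
tool_pos: [607.0, 53.1, 48.8]
tcp_rot: [3.141, 0.001, 1.676]
contact_force: [0.1, -4.6, 6.6]
grip_width: 64.0
finger_force: 30.0
```

```bash

python3 -m pendant '[[[-0.003,0.03,0],[0,0,0],-0.5],[[-0.003,0.03,0],[0,0,0],-0.5],[[0,0.03,0],[0,0,0],-0.5],[[0,0,0],[0,0,0],-0.5],[[0,0,0],[0,0,0],-0.5],[[0,0,0],[0,0,0],-0.5],[[0,0,0],[0,0,0],-0.5],[[0,0,0],[0,0,0],-0.5],[[0,0,0],[0,0,0],-0.5],[[0,0,0],[0,0,0],-0.5]]'
```

```text
time: 18.78
tool_pos: [606.9, 53.2, 48.9]
tcp_rot: [-3.142, 0.004, 1.676]
contact_force: [-1.5, -13.5, 7.4]
grip_width: 64.2
finger_force: 30.0
```

```bash

python3 -m pendant '[[[0.03,-0.02,0],[0,0,0],-0.5],[[0.03,0.003,0],[0,0,0],-0.5],[[0.03,0.003,0],[0,0,0],-0.5],[[0.03,0.003,0],[0,0,0],-0.5],[[0,0,0],[0,0,0],-0.5],[[0,0,0],[0,0,0],-0.5],[[0,0,0],[0,0,0],-0.5],[[0,0,0],[0,0,0],-0.5],[[0,0,0],[0,0,0],-0.5],[[0,0,0],[0,0,0],-0.5]]'
```

```text
time: 19.62
tool_pos: [608.4, 53.3, 48.9]
tcp_rot: [-3.137, 0.004, 1.676]
contact_force: [-7.0, -12.6, 13.9]
grip_width: 63.7
finger_force: 30.0
```

```bash

python3 -m pendant '[[[0,0,0.03],[0,0,0],-0.5],[[0.03,0.003,0],[0,0,0],-0.5],[[0.03,0.003,0],[0,0,0],-0.5],[[0.03,0.003,0],[0,0,0],-0.5],[[0,0,0],[0,0,0],-0.5],[[0,0,0],[0,0,0],-0.5],[[0,0,0],[0,0,0],-0.5],[[0,0,0],[0,0,0],-0.5],[[0,0,0],[0,0,0],-0.5],[[0,0,0],[0,0,0],-0.5]]'
```

```text
time: 20.45
tool_pos: [610.8, 53.6, 48.9]
tcp_rot: [-3.136, 0.004, 1.677]
contact_force: [-7.0, -12.9, 7.9]
grip_width: 63.9
finger_force: 30.0
```

```bash

python3 -m pendant '[[[0.03,0.003,0],[0,0,0],-0.5],[[0.03,0.003,0],[0,0,0],-0.5],[[0.03,0.003,0],[0,0,0],-0.5],[[0,0,0],[0,0,0],-0.5],[[0,0,0],[0,0,0],-0.5],[[0,0,0],[0,0,0],-0.5],[[0,0,0],[0,0,0],-0.5],[[0,0,0],[0,0,0],-0.5],[[0,0,0],[0,0,0],-0.5],[[0,0,0],[0,0,0],-0.5]]'
```

```text
time: 21.28
tool_pos: [613.3, 53.9, 49.0]
tcp_rot: [-3.135, 0.004, 1.676]
contact_force: [-7.5, -12.7, 8.4]
grip_width: 63.9
finger_force: 30.0
```

```bash

python3 -m pendant '[[[0.03,0.003,0],[0,0,0],-0.5],[[0.03,0.003,0],[0,0,0],-0.5],[[0.03,0.003,0],[0,0,0],-0.5],[[0,0,0],[0,0,0],-0.5],[[0,0,0],[0,0,0],-0.5],[[0,0,0],[0,0,0],-0.5],[[0,0,0],[0,0,0],-0.5],[[0,0,0],[0,0,0],-0.5],[[0,0,0],[0,0,0],-0.5],[[0,0,0],[0,0,0],-0.5]]'
python3 -c "
from h import *
crop('side',200,130,120,100,6,'pics/s6.png')
print(bot.get_obs()['tool_pos'])"
```

```text
time: 22.12
tool_pos: [613.5, 53.9, 49.0]
tcp_rot: [-3.13, 0.003, 1.676]
contact_force: [-17.0, -15.0, 17.0]
grip_width: 63.7
finger_force: 30.0
[613.52900583  53.93248563  49.05506912]
```

View pics/s6.png

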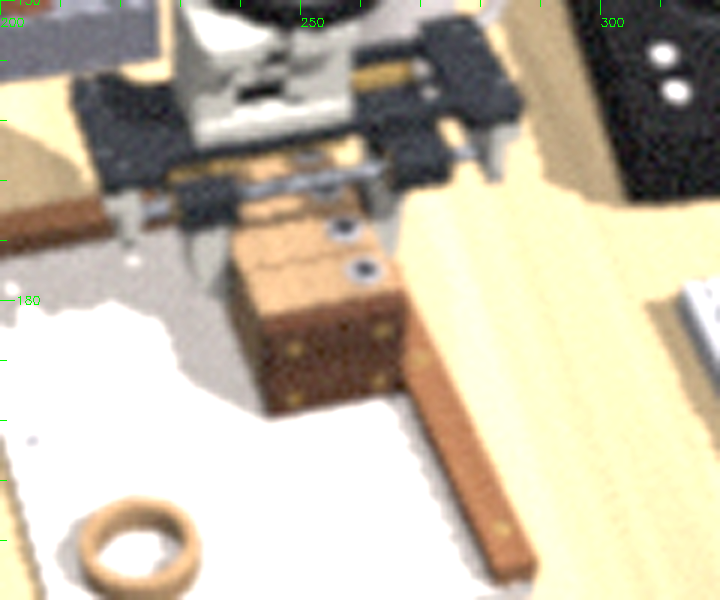

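```bash

python3 -m pendant '[[[0,0,0.03],[0,0,0],-0.5],[[0.01,0.02,0.02],[0,0,0],-0.5],[[0,0.02,0],[0,0,0],-0.5],[[0,0,0],[0,0,0],-0.5],[[0,0,0],[0,0,0],-0.5],[[0,0,0],[0,0,0],-0.5],[[0,0,0],[0,0,0],-0.5],[[0,0,0],[0,0,0],-0.5],[[0,0,0],[0,0,0],-0.5],[[0,0,0],[0,0,0],-0.5]]'
python3 - <<'E'
from h import *
o=bot.get_obs();print(o['tool_pos'],o['tcp_rot'],o['contact_force'],o['moment'])
# estimate module pose: sockets from last side picture, z=70
a=np.radians(6);R=np.array([[np.cos(a),-np.sin(a)],[np.sin(a),np.cos(a)]])
for u,v in[(345,228),(365,269)]:print((ray('side',200+u/6,130+v/6,70)-o['tool_pos'][:2])@R)
print([ray('side',200+u/6,130+v/6,z)for u,v,z in[(268,417,12),(403,400,12),(497,583,27),(405,385,27)]])
E
```

```text
time: 23.0
tool_pos: [613.6, 54.0, 49.2]
tcp_rot: [-3.128, 0.005, 1.676]
contact_force: [-14.6, -18.8, 8.9]
grip_width: 63.9
finger_force: 30.0
[613.57418107  54.02140801  49.22264823] [-3.12823706  0.00450962  1.67611964] [-14.57082034 -18.76890704   8.89458668] [-2.87083366e+00  2.42720035e+00  1.32455637e-03]
[ 20.84870622 -15.45199861]
[ 21.18998938 -44.10544642]
[array([590.38759006, -14.99670301]), array([652.74009109, -15.40777379]), array([ 664.60456569, -139.31348816]), array([651.94137606, -20.49276662])]
```

```bash
python3 -c "
from h import *
a=bot.capture('side')[100:160,165:245];b=bot.capture('top')[180:260,105:175]
c=np.hstack([cv2.resize(a,(400,300),interpolation=2),cv2.resize(b,(350,400),interpolation=2)[:300]])
cv2.imwrite('pics/f.png',cv2.convertScaleAbs(c,alpha=1.6))
print(bot.get_obs()['contact_force'])"
```

```text
[-14.2278825  -18.37574748   7.97101104]
```

View pics/f.png

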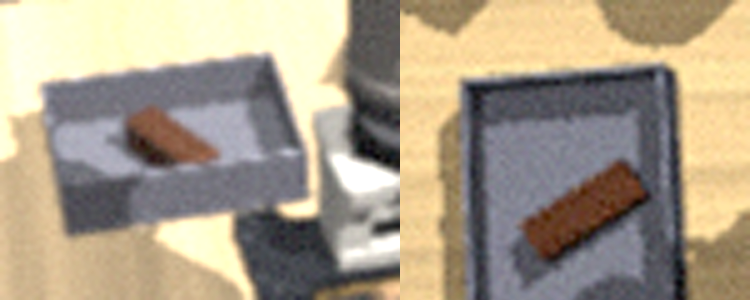

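The offcut lies flat in the tray (around (170,135) in the left view and (585,210) in the right). The forces on the module are steady, so I'm handing the job in.

```bash
python3 -c "
from plant import bot
print(bot.close_job())"
```

```text
the job is handed in; nothing more can be done
None
```

I handed the job in at about 23 s: the offcut is in the scrap tray, and the gripper is holding the module flat in the corner, sockets toward the long fence, pushing about 16 N toward each fence (tool reading, friction included); the hand-in gave no verdict.

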